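Press a watch crystal home and hold it under load

ROBOT

A 6-joint arm with a two-finger parallel gripper is mounted at the origin on a cart in front of the work surface, level with it; the furniture and walls round the work are solid. World frame = base frame: x ahead of the robot, y to its left, z up, the work surface at z = 0. Lengths are in m, angles in rad, forces in N, time in s.
With the tool pointing down it reaches from about 0.375 to 0.9 m from the base axis. Payload 3.1 kg.
Tool frame: the origin (TCP) lies on the centre line of the jaws, within the pads' length; the fingertips stand 22 mm ahead of it and the grasp point (between the pads) lies 3 mm ahead of it; z points along the fingers, x is the direction in which the jaws open and shut, and the axes are right-handed (so a half turn about z gives the same grasp; the last joint's range is limited). The gripper opens to 87 mm and grips with 3 to 60 N. Pads are 19 mm wide; open, the fingers measure 117 mm over their backs; the gripper's body (75 mm by 190 mm) begins 51 mm behind the grasp point.
Start: joints at [0.964, 0.527, 1.433, -0, 1.181, -0.178], TCP at [0.26, 0.568, 0.206] pointing down, gripper open.
Joint ranges: [-3.08, 3.08], [-0.75, 2.2], [0.22, 2.44], [-1.43, 4.57], [0, 2.65], [-2.85, 2.85]. Speed limits (rad/s): [2.79, 2.79, 3.14, 3.14, 3.14, 3.14].

INTERFACE

Orientations are given as a unit quaternion [x, y, z, w].
In Python, from rig import robot, camera, order gives the robot as it stands.
- The arm moves only by the shell command python3 -m pendant 'ROWS' [OPENING] [FORCE]. ROWS is JSON, a list of rows, each a list of 2 entries, a list of its own where there are three numbers: the shift along the tool's x, y, z in mm, then the turn about the tool's z in degrees. A call has 1 to 8 rows; each row shifts and turns the commanded pose from where the row before left it, along the tool's axes as they then stand; what a row does not reach is not made up. A row lasts 1/8 s, in which the tool goes at most 62.5 mm and 10.7 degrees, less where a joint would pass 70% of its speed; a pose out of reach is approached as far as the arm can. A call with a gripper value outside its range is refused whole. OPENING is the finger opening in mm, from 0 to 87, set as the call begins (- or left out, the last holds). The fingers move at their own pace and stop on an object; FORCE is the grip in N (left out, the last holds). Time passes only in rows, so rows that do not move let the fingers close. It gives the time, the measured TCP pose, the force and the opening at its end, in the units of the state.
- robot.get_obs(): the state, without advancing time (a new reading comes with each control period).
- camera(name): name is "side" or "top" or "wrist"; returns a dict with "pixels" (400x640x3 uint8, blue, green, red), "mtx" (3x3 intrinsics, pixels), "R" (3x3) and "t" (3): a world point X has camera coordinates R X + t. Camera axes: x right, y down, z forward; pixel columns grow to the right and rows downward; lengths in m; the calibration is good to about 2 mm. A picture is of the moment at which its call begins. There is no depth.
- order.hand_in(): hands the job in, once; it reports no verdict.
The state is a dict: "time": time; "q": joint angles; "joint_velocities": joint speeds; "joint_torque": joint torques, N m; "position": TCP position; "tool_rot": TCP orientation; "ft_force": force on the tool from outside, world axes, zero at the start; "moment": the same for the moment, N m; "grip_width": finger opening in m.
Only numpy, scipy, OpenCV 4.12 (cv2) and the standard library are available. Lean on these libraries where they do the work, as an engineer would, in place of code of your own. Each camera call takes 0.05 s, during which the arm holds its last target. There are 200 camera calls.

TASK

Set the steel watch case, glass up, fully into the round recess of the white nest on the press's shuttle and let go of it, then slide the shuttle all the way in under the ram. Press the lever down so that the die drives the glass fully home, and finish the program still holding the lever down with its red pointer in the green band (lever about level), so that the glass stays under load. Never force the lever into the red, and leave the amber tin, the eyeglass and the screwdriver alone.

Things in the scene. Friction and masses are not known exactly. Their poses are not given: they have to be found in the camera images.
- case_mid (a point): round steel watch case, 42 mm across, lying glass up on a 4 mm cork pad; 90 g. Point: its middle, 7.5 mm above its underside, z up through the glass. Lowest 3 mm: round back 34 mm across, edge bevelled; from 3 to 12 mm (top edge) upright sides 42 mm across. Lug pairs reach 25 mm out along its +y and -y, so grip it across its x axis
- crystal (a joint): how far the clear 30 mm round glass (crystal) has gone down into the case, m: 0 = only started, top 4.5 mm above the case's top edge; 0.004 = fully home, 0.5 mm above it. Starts at 0 to 0.001. Moves when pressed with about 6 N and stays where it was pushed
- nest (a point): centre of the floor of the round recess in the white nest block (60 mm square, top 38 mm above the bench) on the shuttle. Recess 37 mm across, 3 mm deep, floor 35 mm above the bench; the back of the case drops in at any turn about the vertical. Axes as the press's: -y is the way in under the ram
- shuttle (a joint): travel of the shuttle along its slideways, m: 0 = drawn out to load, 0.12 = fully in, against the stop, nest straight under the ram. Starts at 0 to 0.02. Slides with about 2 N of friction, stays where it is left
- knob_mid (a point): upright black knob at the outer end of the shuttle's draw rod: head 16 mm in diameter, stem 13 mm, top 59 mm above the bench; this point, in the head on the knob's axis, is 50 mm above the bench and 85 mm from the nest's centre along the nest's +y
- press: small grey hand press fixed to the bench, base 135 by 250 mm; origin on the bench, x away from the robot, y to its left at yaw 0. Ram axis at y = -45 mm; nest's loading place at y = +75 mm. Head x -30 to 82, y -70 to -20 mm, top 154 mm above the bench (ram to 167); column at the back. A microscope fixed to the bench at the robot's front right is 240 mm high, its post 308 mm: pass over it
- press_die: sprung die under the ram, white face 25 mm across; origin at the centre of its face, 60 mm above the bench with the lever up. The ram goes down 25 mm per radian of lever. The die gives way upwards against a spring (9 N, then 1.2 N more per mm), so the load on the glass grows with the lever's travel
- lever_hinge (a point): point on the lever's hinge axis, on the right-hand (-y) side of the head, 120 mm above the bench, in the plane of the lever; the axis runs along the press's y
- press_lever (a joint): angle of the lever, rad: 0 = up (0.70 above level; a spring returns it there), 0.70 = level; grows as the handle goes down. The arc beside it is green from 0.60 to 0.80 (red pointer on the lever), red beyond 0.90; stop at 1.0. At level with the case under the die the handle takes about 6 N
- handle_mid (a point): middle of the black cross handle on the lever: round bar 20 mm in diameter, 70 mm long along the press's y, 125 mm from the hinge axis towards the robot; it swings down in an arc about the hinge
- gasket_tin: round amber tin, 39 mm across, 18 mm high; origin under its centre; leave alone
- eyeglass: black watchmaker's eyeglass, 34 mm across, 28 mm high; origin under its centre; leave alone
- green_driver: small screwdriver with a green ring, 90 mm long, 12 mm wide, lying on the bench; origin under its middle; leave alone
Things that resemble listed ones, but are neither listed nor needed, are in the scene too. Leave any turquoise look-alike of the part that bears case_mid alone.

How it is judged:
On the way, in this order (a step that is already met when the one before it is completed fails the run):
1. the case sits flat in the nest's recess on the drawn-out shuttle, let go, its glass still standing proud (horizontal distance between case_mid and nest below 0.003 m and z of case_mid in the frame of nest below 0.009 m and angle between case_mid's own z axis and vertical below 0.06 rad and value of joint shuttle below 0.06 m and contact force between the fingers and watch_case below 0.1 N and value of joint crystal below 0.0028 m), for 0.2 s.
2. the shuttle is fully in with the case seated on it, the glass still standing proud (value of joint shuttle above 0.116 m and horizontal distance between case_mid and nest below 0.003 m and z of case_mid in the frame of nest below 0.009 m and value of joint crystal below 0.0028 m), for 0.1 s.
3. the lever is held in the green band with the glass fully home under the die (value of joint press_lever between 0.59 and 0.81 rad and value of joint crystal above 0.0033 m and contact force between press_die and anything else above 6 N), for 1 s.
At the end, for the whole second after the job is handed in: The fingers still hold the lever down (over 1 N) in the green band (0.59 to 0.81 rad); the glass is home within 0.7 mm under over 6 N from the die; the shuttle is within 4 mm of its stop; the case sits flat in the recess (3 mm off centre, 1.5 mm high, 0.06 rad at most) (all of step 3 and contact force between the fingers and press_lever above 1 N and value of joint shuttle above 0.116 m and horizontal distance between case_mid and nest below 0.003 m and z of case_mid in the frame of nest below 0.009 m and angle between case_mid's own z axis and vertical below 0.06 rad); the arm keeps its last pose, push and grip.
It fails at once if the lever is forced into the red (value of joint press_lever above 0.9 rad).
It fails at once if the tin is moved by more than 2 cm (distance of gasket_tin from where it was at the start of the episode above 0.02 m).
It fails at once if the eyeglass is moved by more than 2 cm (distance of eyeglass from where it was at the start of the episode above 0.02 m).
It fails at once if the screwdriver is moved by more than 2 cm (distance of green_driver from where it was at the start of the episode above 0.02 m).
It also fails if it takes over 72 s, if anything falls off the work surface, if the arm or the gripper's body presses on something with over 40 N, if the wrist force passes 120 N, or if a joint passes its speed limit or range.

## Working session

There is one attempt and no reset: what is moved stays moved. The work goes in short steps, Python scripts to look and compute and a shell command to move; the robot and the scene stay as the last step left them, time stands still between calls to the robot, and variables do not carry over. Pictures are saved under pics/ and viewed, about 8 in all and at most 12, crops included, and the job is handed in when it is done.

```bash
mkdir -p pics; ls
cat > h.py <<'E'
import numpy as np, cv2
from rig import robot, camera, order
def snap(n,f):
    c=camera(n); cv2.imwrite('pics/'+f,c['pixels']); np.savez('pics/'+f+'.npz',**{k:np.asarray(c[k]) for k in('pixels','mtx','R','t')}); return c
def load(f): return dict(np.load('pics/'+f+'.npz'))
def ray(c,u,v,z):
    d=c['R'].T@np.linalg.solve(c['mtx'],[u,v,1.]); o=-c['R'].T@c['t']; return o+d*(z-o[2])/d[2]
def proj(c,X):
    p=c['mtx']@(c['R']@np.asarray(X,float)+c['t']); return p[:2]/p[2]
E
python3 - <<'E'
from h import *
for n in('side','top','wrist'):
    c=snap(n,n+'0.png'); print(n,-c['R'].T@c['t'],c['R'].round(2).tolist())
print(robot.get_obs())
E
```

```text
pics
side [ 0.06310553 -0.58210434  0.55392553] [[0.85, -0.53, 0.0], [-0.24, -0.39, -0.89], [0.47, 0.75, -0.46]]
top [0.39038251 0.12940207 1.17359839] [[0.01, -1.0, 0.0], [-0.99, -0.01, -0.11], [0.11, -0.0, -0.99]]
wrist [0.19441562 0.59988327 0.38380513] [[0.42, 0.91, -0.0], [0.88, -0.4, 0.27], [0.24, -0.11, -0.96]]
{'time': 0.15, 'q': array([ 9.63471473e-01,  5.28280756e-01,  1.43360536e+00, -4.16585803e-05,
        1.18135917e+00, -1.78483975e-01]), 'joint_velocities': array([ 0.00013582, -0.00114439, -0.00387964, -0.00153523, -0.00015389,
       -0.00104738]), 'joint_torque': array([ 1.44920623e-04, -4.40427947e+01, -1.76842725e+01,  6.33104285e-02,
        5.52639482e-02, -8.77713910e-05]), 'position': array([0.25952602, 0.56793418, 0.20557998]), 'tool_rot': array([ 8.41368392e-01,  5.40461420e-01, -7.56112086e-04,  3.33858473e-04]), 'ft_force': array([ 0.81295959, -0.44423712, -0.64647807]), 'moment': array([ 0.00128263, -0.05720338, -0.01862343]), 'grip_width': 0.0867277530648721}
```

View pics/top0.png

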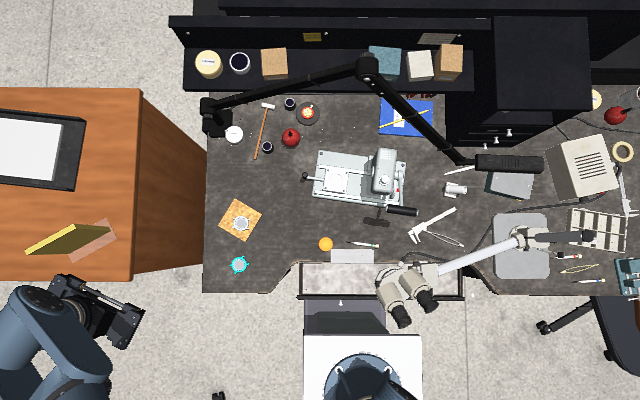

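View pics/side0.png

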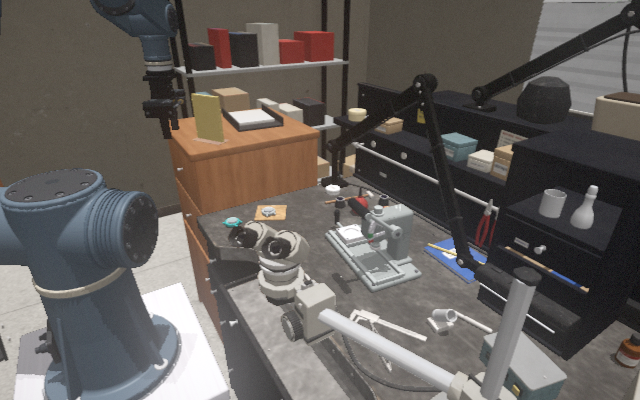

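Top view: the steel case is on the cork at about (240,222), with the turquoise look-alike at (240,264). The nest is at (335,178), the knob at (304,177) and the handle at (405,210); the amber tin is at (326,243). I choose the steel case on the cork and check it in a close crop.

Run:
```python
from h import *
c=load('top0.png')
im=c['pixels'].astype(np.uint8)
a=cv2.resize(im[190:280,210:270],None,fx=6,fy=6,interpolation=cv2.INTER_CUBIC)
b=cv2.resize(im[140:230,295:420],None,fx=3.5,fy=3.5,interpolation=cv2.INTER_CUBIC)
out=np.zeros((540,800,3),np.uint8); out[:540,:360]=a; out[:b.shape[0],361:361+b.shape[1]]=b[:540,:439]
cv2.imwrite('pics/crop1.png',out)
for n,(u,v,z) in dict(case=(240,222,.016),turq=(240,264,.012),nest=(335,178,.038),knob=(304,177,.059),handle=(405,210,.2),tin=(326,243,.018),driver=(362,245,.006)).items(): print(n,ray(c,u,v,z).round(3))
```

```text
case [0.454 0.336 0.016]
turq [0.34  0.333 0.012]
nest [0.574 0.077 0.038]
knob [0.573 0.16  0.059]
handle [ 0.475 -0.078  0.2  ]
tin [0.398 0.1   0.018]
driver [0.394 0.    0.006]
```

View pics/crop1.png

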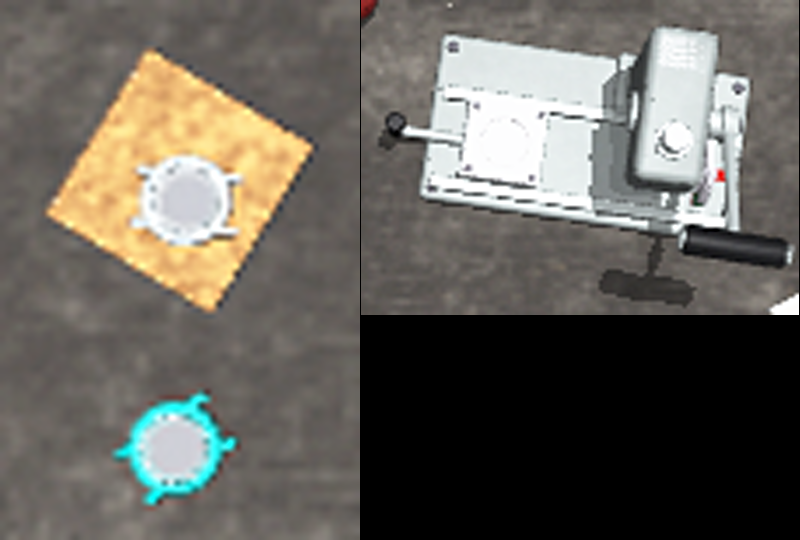

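The crop confirms the steel case with lugs at left and right in the image, centre about (240.7,223.7), so I will grip along world x. Press yaw is about -0.125. The left cabinet looks tall, so before moving I check its extent and refine the centres.

Run:
```python
from h import *
c=load('top0.png'); s=load('side0.png')
for z in(.2,.3,.4,.5): print(z,ray(c,132,281,z).round(3),ray(c,139,88,z).round(3), 'side corner',ray(s,178,152,z).round(3), ray(s,318,150,z).round(3))
print('bench corner',ray(c,203,292,0))
print(c['mtx'][0],'case',ray(c,240.7,223.7,.016+.0045), 'nest',ray(c,335.6,181.4,.038),'knob',ray(c,304.6,175,.059))
im=c['pixels']
# lug orientation: bright pixels on the cork
roi=im[205:240,222:260].astype(int); m=(roi.min(2)>150)&((roi.max(2)-roi.min(2))<40)
v,u=np.nonzero(m); r=cv2.minAreaRect(np.c_[u+222,v+205].astype(np.float32)); print(r)
```

```text
0.2 [0.308 0.544 0.2  ] [0.761 0.553 0.2  ] side corner [0.246 0.45  0.2  ] [0.581 0.261 0.2  ]
0.3 [0.316 0.502 0.3  ] [0.723 0.509 0.3  ] side corner [0.194 0.159 0.3  ] [0.435 0.023 0.3  ]
0.4 [0.325 0.459 0.4  ] [0.685 0.466 0.4  ] side corner [ 0.143 -0.133  0.4  ] [ 0.288 -0.216  0.4  ]
0.5 [0.333 0.416 0.5  ] [0.647 0.422 0.5  ] side corner [ 0.091 -0.425  0.5  ] [ 0.142 -0.454  0.5  ]
bench corner [0.26273994 0.43416291 0.        ]
[422.1381771    0.         316.35060725] case [0.44883417 0.33285192 0.0205    ] nest [0.56502221 0.07499925 0.038     ] knob [0.57838552 0.15893055 0.059     ]
((240.5, 223.0), (14.0, 17.0), 90.0)
```

View pics/wrist0.png

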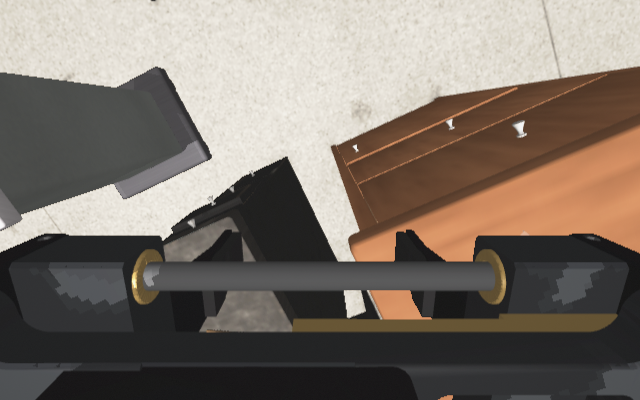

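The cabinet corner is about (0.3, 0.55, 0.16), close to the gripper, so I lift and move -y first, then turn the jaws along world x.

```bash
python3 -m pendant '[[[0,0,-50],0],[[-54,25,0],0],[[-54,25,0],0],[[-6,55,0],0],[[-6,55,0],0],[[-6,55,0],0],[[-6,55,0],0]]' 87 && python3 -m pendant '[[[0,0,0],10.6],[[0,0,0],10.6],[[0,0,0],10.6],[[0,0,0],10.6],[[0,0,0],10.6],[[0,0,0],10.6],[[0,0,40],1.8],[[0,0,0],0]]'
python3 - <<'E'
from h import *
c=snap('wrist','w1.png'); o=robot.get_obs(); print(o['position'],o['tool_rot'],o['q'],proj(c,[.449,.333,.02]))
E
```

```text
time: 1.02
position: [0.4517, 0.335, 0.2562]
tool_rot: [0.841, 0.54, -0.0, -0.0]
ft_force: [-1.1, 1.0, 0.1]
grip_width: 0.0871
time: 2.02
position: [0.448, 0.3348, 0.2137]
tool_rot: [1.0, 0.0, -0.004, 0.002]
ft_force: [-0.6, 0.3, -0.2]
grip_width: 0.0871
[0.44940134 0.33559344 0.21533928] [ 9.99997960e-01  6.00964846e-04 -1.74579140e-03  8.19599225e-04] [4.42197069e-01 4.32037271e-01 1.58236148e+00 1.13739898e-05
 1.13105111e+00 4.40990275e-01] [319.55213136 178.30032787]
```

View pics/w1.png

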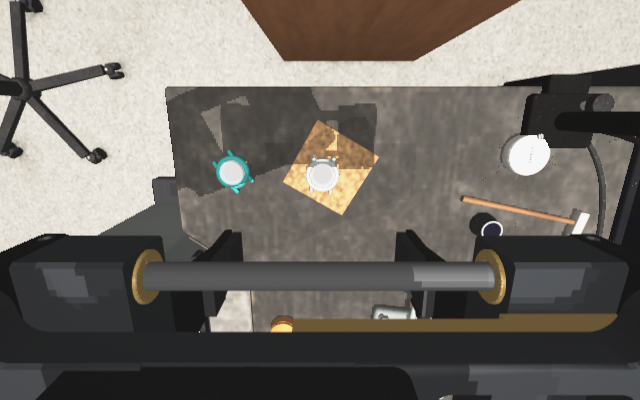

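The wrist view shows the case on the cork at (323,174), lugs nearly vertical in the image (world y), and turquoise apart at (232,171). I refine the centre and angle numerically.

Run:
```python
from h import *
c=load('w1.png'); im=c['pixels']
x0,y0=295,145; r=im[y0:205,x0:352]
cv2.imwrite('pics/crop2.png',cv2.resize(r,None,fx=9,fy=9,interpolation=cv2.INTER_CUBIC))
h=cv2.cvtColor(r,cv2.COLOR_BGR2HSV); m=((h[...,1]<45)&(h[...,2]>110)).astype(np.uint8)
n,l,st,ce=cv2.connectedComponentsWithStats(m); k=1+st[1:,4].argmax(); m=(l==k).astype(np.uint8)
print(st[k],ce[k]+[x0,y0])
cs=max(cv2.findContours(m,0,cv2.CHAIN_APPROX_NONE)[0],key=cv2.contourArea)
p=cs[:,0]+[x0,y0]
P=np.array([ray(c,*q,.014)[:2] for q in p]); ce2=P.mean(0)
# opened disc (lugs removed)
d=cv2.morphologyEx(m,cv2.MORPH_OPEN,cv2.getStructuringElement(cv2.MORPH_ELLIPSE,(15,15)))
M=cv2.moments(d,True); u,v=M['m10']/M['m00']+x0,M['m01']/M['m00']+y0
C=ray(c,u,v,.016); print('disc',u,v,C,'area diam mm',M['m00'])
rr=np.hypot(*(P-C[:2]).T); a=np.degrees(np.arctan2(*(P-C[:2]).T[::-1])); i=rr>.0235
print(np.c_[a[i].round(0),rr[i].round(4)].tolist())
w=P[i]-C[:2]
print('lug dir deg', np.degrees(.5*np.angle(np.mean((w[:,0]+1j*w[:,1])**2))))
```

```text
[ 11   9  33  41 963] [322.00519211 174.05503634]
disc 322.0078125 174.2578125 [0.45201198 0.33726291 0.016     ] area diam mm 896.0
[[114.0, 0.027], [115.0, 0.0259], [119.0, 0.0254], [120.0, 0.0243], [-128.0, 0.0244], [-126.0, 0.0255], [-125.0, 0.0265], [-123.0, 0.0276], [-121.0, 0.0269], [-120.0, 0.0252], [-121.0, 0.024], [-68.0, 0.0235], [-69.0, 0.0247], [-70.0, 0.026], [-68.0, 0.0276], [-65.0, 0.0269], [-64.0, 0.0257], [-62.0, 0.0246], [48.0, 0.0235], [50.0, 0.0244], [51.0, 0.0254], [53.0, 0.0263], [57.0, 0.0266], [59.0, 0.026], [60.0, 0.0243], [111.0, 0.0239], [110.0, 0.025], [112.0, 0.0266]]
lug dir deg 84.81340531701733
```

View pics/crop2.png

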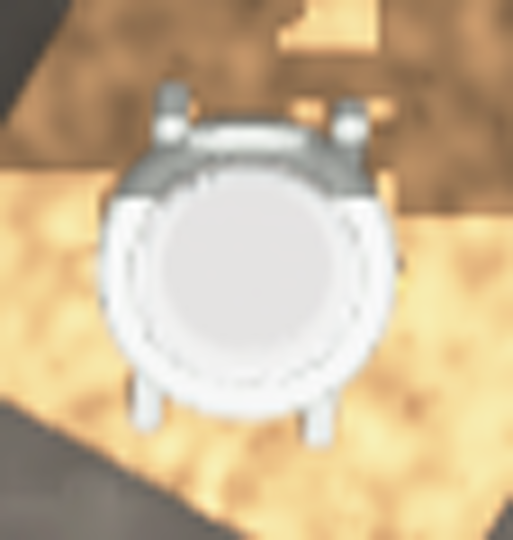

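The crop shows the case with its lugs leaning about 5° (direction 85°), centre about (0.4525, 0.3365). I turn +5° and descend halfway for a closer fix.

```bash
python3 -m pendant '[[[3,-1,40],5],[[0,0,40],0],[[0,0,0],0],[[0,0,0],0]]'
python3 - <<'E'
from h import *
c=snap('wrist','w2.png'); o=robot.get_obs(); print(o['position'],o['tool_rot'])
for z in(0,.022,.05): 
    from scipy.spatial.transform import Rotation as Ro
    print(z,proj(c,o['position']+Ro.from_quat(o['tool_rot']).apply([0,0,z])))
print(proj(c,[.4525,.3365,.016]))
cv2.imwrite('pics/w2c.png',cv2.resize(c['pixels'][120:320,170:470],None,fx=2.6,fy=2.6))
E
```

```text
time: 2.58
position: [0.4549, 0.3378, 0.1382]
tool_rot: [0.999, -0.043, 0.001, -0.001]
ft_force: [0.5, 0.2, 1.1]
grip_width: 0.087
[0.45517706 0.33794285 0.13862081] [ 0.99906284 -0.04322768  0.00193745 -0.0010314 ]
0 [317.26990777 238.90861733]
0.022 [317.41886865 226.466362  ]
0.05 [317.57031399 213.81658675]
[314.84732236 193.1708843 ]
```

View pics/w2c.png

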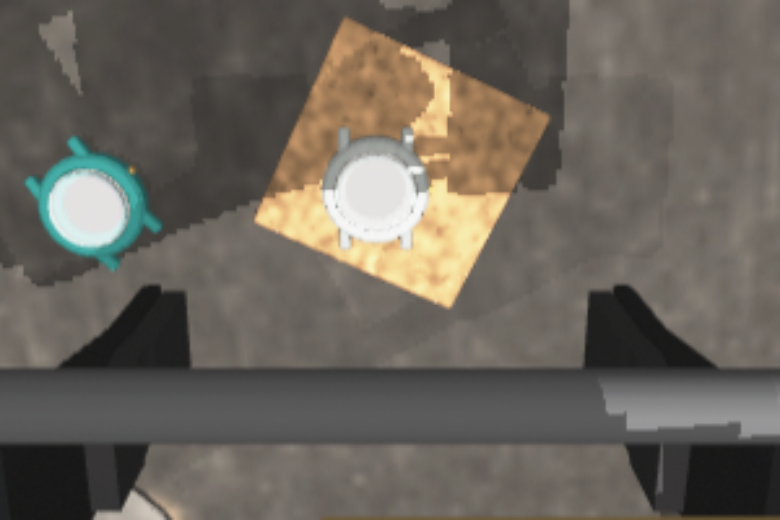

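The case is at full-image (314.6,193.1), matching my prediction within 0.3 px, and the lugs are square to the jaws. I descend and grip.

```bash
python3 -m pendant '[[[-3,1,50],0],[[0,0,40],0],[[0,0,17],0],[[0,0,0],0],[[0,0,0],0]]' && python3 -m pendant '[[[0,0,0],0],[[0,0,0],0],[[0,0,0],0],[[0,0,0],0],[[0,0,0],0],[[0,0,0],0]]' 35 20
```

```text
time: 3.25
position: [0.4519, 0.3371, 0.0311]
tool_rot: [0.999, -0.043, 0.002, -0.001]
ft_force: [0.1, 0.1, -0.1]
grip_width: 0.0869
time: 4.0
position: [0.4504, 0.3363, 0.0293]
tool_rot: [0.999, -0.043, -0.0, 0.0]
ft_force: [0.3, 0.1, 0.8]
grip_width: 0.0382
```

A width of 38 mm is less than the expected 42 mm, so I look.

```bash
python3 -m pendant '[[[0,0,0],0],[[0,0,0],0]]'
python3 - <<'E'
from h import *
c=snap('wrist','w3.png'); d=snap('top','t3.png')
a=cv2.resize(c['pixels'][150:320,200:440],None,fx=2.5,fy=2.5); b=cv2.resize(d['pixels'][190:260,210:280],None,fx=2.85,fy=2.85)
out=np.zeros((430,800,3),np.uint8); out[:a.shape[0],:a.shape[1]]=a; out[:b.shape[0],600:600+b.shape[1]]=b
cv2.imwrite('pics/w3c.png',out)
E
```

```text
time: 4.25
position: [0.4504, 0.3363, 0.0293]
tool_rot: [0.999, -0.043, -0.0, 0.0]
ft_force: [-0.2, 0.5, -0.5]
grip_width: 0.0354
```

View pics/w3c.png

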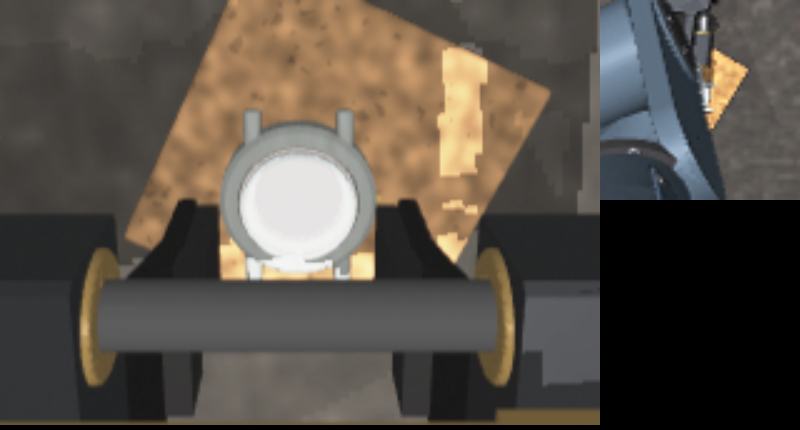

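Run:
```python
from h import *
from scipy.spatial.transform import Rotation as Ro
c=load('w3.png'); o=robot.get_obs(); R=Ro.from_quat(o['tool_rot'])
print(o['grip_width'],c['mtx'][0,0],'case',ray(c,319.2,230.8,.016),ray(c,319.2,230.8,.022))
for p in([0,0,.022],[.0177,-.0095,.022],[.0177,.0095,.022],[.0177,-.0095,.003],[.0177,-.0095,-.016],[.021,0,.016]): print(p,(proj(c,o['position']+R.apply(p))-[200,150])*2.5)
```

```text
0.03516539169769487 308.8279716698422 case [0.45185987 0.33638945 0.016     ] [0.45204851 0.33870901 0.022     ]
[0, 0, 0.022] [292.75184468 191.11036695]
[0.0177, -0.0095, 0.022] [357.65442684 158.26298959]
[0.0177, 0.0095, 0.022] [356.25699017 223.10143503]
[0.0177, -0.0095, 0.003] [363.51129169 181.8547847 ]
[0.0177, -0.0095, -0.016] [370.60285205 210.42000571]
[0.021, 0, 0.016] [370.94593358 198.88442521]
```

Geometry says the case is centred under the TCP and the pads' tips look about 42 mm apart, yet the reported width drifts to 35 mm. I test with a small lift: if it is held, the case keeps its pixel while the cork moves.

```bash
python3 -m pendant '[[[0,0,-5],0],[[0,0,-5],0],[[0,0,0],0],[[0,0,0],0]]'
python3 - <<'E'
from h import *
c=snap('wrist','w4.png'); s=snap('side','s4.png'); print(robot.get_obs()['position'])
p=proj(s,[.452,.336,.03]).astype(int); print(p)
a=cv2.resize(c['pixels'][150:320,200:440],None,fx=1.7,fy=1.7); b=cv2.resize(s['pixels'][p[1]-50:p[1]+30,p[0]-45:p[0]+45],None,fx=4.3,fy=4.3,interpolation=cv2.INTER_CUBIC)
out=np.zeros((350,800,3),np.uint8); out[:a.shape[0],:a.shape[1]]=a; out[:b.shape[0],410:410+b.shape[1]]=b
cv2.imwrite('pics/w4c.png',out)
E
```

```text
time: 4.85
position: [0.4505, 0.3364, 0.0395]
tool_rot: [0.999, -0.043, 0.0, -0.0]
ft_force: [0.4, 0.0, 0.6]
grip_width: 0.0351
[0.4503345  0.33630605 0.03929634]
[268 204]
```

View pics/w4c.png

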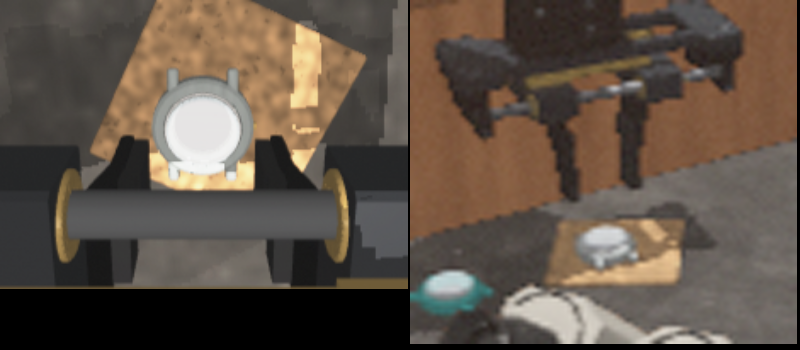

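The side view shows the fingertips clearly above and off the case, so nothing was gripped and the case is untouched. I triangulate where the tips really are.

Run:
```python
from h import *
from scipy.spatial.transform import Rotation as Ro
s=load('s4.png'); w=load('w4.png'); o=robot.get_obs(); print(o['q'],o['position'])
f=lambda x,y:(223+(x-410)/4.3,154+y/4.3)
print('case side', ray(s,*f(607,242),.016))
for n,(x,y) in dict(l=(572,198),r=(632,186)).items():
    for z in(.015,.03,.045,.06): print(n,z,ray(s,*f(x,y),z).round(4))
g=lambda x,y:(200+x/1.7,150+y/1.7)
for z in(.015,.03,.045,.06): print('w tips', z, ray(w,*g(150,140),z).round(4),ray(w,*g(255,140),z).round(4))
R=Ro.from_quat(o['tool_rot'])
print('wcam in tool',R.inv().apply(-w['R'].T@w['t']-o['position']), (w['R']@R.as_matrix()).round(3).tolist())
print('case wrist',ray(w,*g(203,127),.016), 'diam px',(252-152)/1.7)
```

```text
[4.42640309e-01 6.88370459e-01 1.71965404e+00 1.78741984e-05
 7.33763301e-01 5.29416226e-01] [0.4503345  0.33630605 0.03929634]
case side [0.44858301 0.32624783 0.016     ]
l 0.015 [0.4559 0.4023 0.015 ]
l 0.03 [0.445  0.3749 0.03  ]
l 0.045 [0.434  0.3475 0.045 ]
l 0.06 [0.4231 0.3201 0.06  ]
r 0.015 [0.5016 0.3966 0.015 ]
r 0.03 [0.4894 0.3694 0.03  ]
r 0.045 [0.4772 0.3422 0.045 ]
r 0.06 [0.465  0.3149 0.06  ]
w tips 0.015 [0.4298 0.3328 0.015 ] [0.473 0.329 0.015]
w tips 0.03 [0.4319 0.3386 0.03  ] [0.4719 0.3351 0.03  ]
w tips 0.045 [0.434  0.3443 0.045 ] [0.4708 0.3411 0.045 ]
w tips 0.06 [0.436  0.3501 0.06  ] [0.4696 0.3471 0.06  ]
wcam in tool [ 0.00106244 -0.07452455 -0.17853219] [[1.0, 0.001, -0.0], [-0.001, 0.964, -0.267], [0.0, 0.267, 0.964]]
case wrist [0.45213767 0.33696059 0.016     ] diam px 58.82352941176471
```

The tips triangulate to z≈0.045 with the TCP at 0.039, so they are about 28 mm shorter than the sheet says, although the camera scale checks out. I settle it by touch: open over the case and descend until the tips feel the cork (z = 4 mm).

```bash
python3 -m pendant '[[[2,0,0],0],[[0,0,0],0],[[0,0,0],0],[[0,0,0],0],[[0,0,10],0],[[0,0,10],0],[[0,0,0],0],[[0,0,0],0]]' 87; for i in 1 ; do python3 -m pendant '[[[0,0,6],0],[[0,0,0],0]]'; python3 -m pendant '[[[0,0,3],0],[[0,0,0],0]]';done
```

```text
time: 5.95
position: [0.4523, 0.3361, 0.019]
tool_rot: [0.999, -0.043, -0.0, 0.0]
ft_force: [0.7, -0.4, 0.2]
grip_width: 0.0867
time: 6.2
position: [0.4521, 0.336, 0.013]
tool_rot: [0.999, -0.043, -0.0, 0.0]
ft_force: [-0.4, 0.2, -0.5]
grip_width: 0.0871
time: 6.45
position: [0.4523, 0.3362, 0.0102]
tool_rot: [0.999, -0.043, -0.0, 0.0]
ft_force: [-0.9, -0.5, -0.4]
grip_width: 0.0873
```

```bash
python3 -m pendant '[[[0,0,3],0],[[0,0,0],0]]'; python3 -m pendant '[[[0,0,2],0],[[0,0,0],0]]'; python3 -m pendant '[[[0,0,2],0],[[0,0,0],0]]';  python3 -m pendant '[[[0,0,1],0],[[0,0,0],0]]'
```

```text
time: 6.7
position: [0.4522, 0.3361, 0.0071]
tool_rot: [0.999, -0.043, -0.0, 0.0]
ft_force: [0.5, -0.0, -1.6]
grip_width: 0.087
time: 6.95
position: [0.4523, 0.3361, 0.0052]
tool_rot: [0.999, -0.043, -0.0, 0.0]
ft_force: [0.4, 0.3, -0.5]
grip_width: 0.0869
time: 7.2
position: [0.4523, 0.3361, 0.0032]
tool_rot: [0.999, -0.043, -0.0, 0.0]
ft_force: [0.3, 0.6, 1.4]
grip_width: 0.0868
time: 7.45
position: [0.4524, 0.3362, 0.0023]
tool_rot: [0.999, -0.043, -0.0, 0.0]
ft_force: [0.1, 0.2, 0.2]
grip_width: 0.0867
```

```bash
for r in 1; do python3 -m pendant '[[[0,0,1.5],0],[[0,0,0],0]]'; python3 -m pendant '[[[0,0,1.5],0],[[0,0,0],0]]'; python3 -m pendant '[[[0,0,1.5],0],[[0,0,0],0]]'; done | grep -E "posi|force"
python3 - <<'E'
from h import *
c=snap('wrist','w5.png')
# rows of dark finger top edge near column of each finger
im=c['pixels']; g=im.max(2)
for u in (235,240,245,250,385,390,395,400,405): print(u,[int(x) for x in g[205:262:3,u]])
E
```

```text
position: [0.4523, 0.3362, 0.0007]
ft_force: [-0.6, -0.3, -0.1]
position: [0.4523, 0.3361, -0.0008]
ft_force: [1.3, 0.9, 0.4]
position: [0.4523, 0.3361, -0.0023]
ft_force: [0.6, 0.0, -0.1]
235 [71, 71, 71, 69, 68, 68, 68, 67, 68, 43, 35, 35, 33, 33, 34, 33, 33, 33, 34]
240 [73, 73, 73, 75, 74, 72, 72, 71, 70, 43, 33, 33, 32, 32, 32, 34, 33, 32, 33]
245 [73, 73, 73, 73, 75, 75, 74, 73, 73, 72, 73, 74, 90, 111, 127, 146, 143, 155, 177]
250 [73, 73, 73, 73, 73, 76, 76, 76, 82, 142, 166, 161, 134, 131, 143, 121, 133, 147, 187]
385 [155, 164, 170, 160, 155, 162, 175, 176, 172, 163, 157, 171, 186, 184, 169, 156, 163, 157, 154]
390 [160, 167, 160, 154, 151, 152, 157, 152, 148, 146, 150, 173, 193, 191, 179, 149, 135, 153, 159]
395 [155, 143, 131, 129, 130, 136, 160, 168, 172, 154, 133, 140, 136, 127, 93, 61, 33, 32, 33]
400 [151, 155, 153, 144, 132, 142, 160, 160, 155, 65, 35, 33, 32, 33, 33, 32, 33, 33, 34]
405 [166, 154, 140, 145, 153, 156, 156, 155, 162, 97, 36, 35, 36, 34, 32, 34, 32, 33, 32]
```

Tip edge spacing (155 px for 87 mm) puts the tips about 15 mm behind the reported TCP. I keep feeling downward.

```bash
for r in 1; do python3 -m pendant '[[[0,0,2],0],[[0,0,0],0]]'; python3 -m pendant '[[[0,0,2],0],[[0,0,0],0]]'; python3 -m pendant '[[[0,0,1.5],0],[[0,0,0],0]]'; done | grep -E "posi|force"
```

```text
position: [0.4523, 0.3361, -0.0043]
ft_force: [1.1, 0.2, 0.0]
position: [0.4523, 0.3361, -0.0063]
ft_force: [0.8, -0.4, -0.7]
position: [0.4523, 0.3362, -0.0077]
ft_force: [0.5, -0.8, -0.9]
```

```bash
for r in 1; do python3 -m pendant '[[[0,0,1.5],0],[[0,0,0],0]]'; python3 -m pendant '[[[0,0,1.5],0],[[0,0,0],0]]'; done | grep -E "posi|force"
python3 - <<'E'
from h import *
s=snap('side','s6.png'); o=robot.get_obs(); w=snap('wrist','w6.png')
a=cv2.resize(s['pixels'][150:235,220:320],None,fx=5,fy=5,interpolation=cv2.INTER_CUBIC)
b=cv2.resize(w['pixels'][150:320,200:440],None,fx=1.2,fy=1.2)
out=np.zeros((425,800,3),np.uint8); out[:425,:500]=a; out[:b.shape[0],505:505+b.shape[1]]=b
cv2.imwrite('pics/s6c.png',out)
E
```

```text
position: [0.4523, 0.3362, -0.0093]
ft_force: [-0.1, -0.1, -0.2]
position: [0.4523, 0.3362, -0.0108]
ft_force: [-0.0, -1.1, -0.7]
```

View pics/s6c.png

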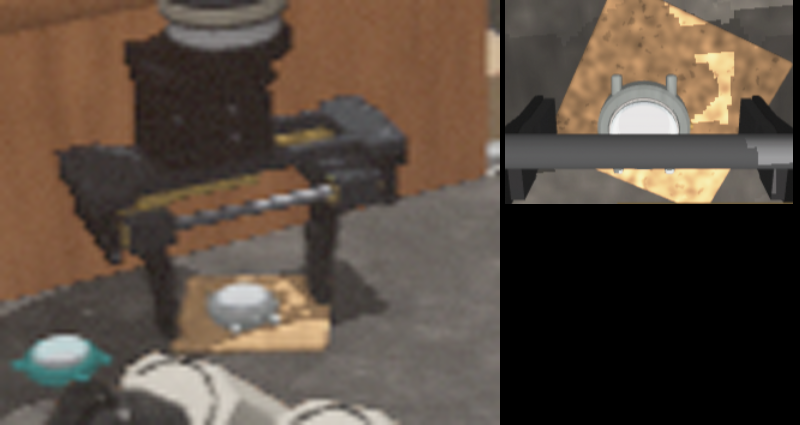

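The side view shows the fingers straddling the case, tips at (253,218) and (283.6,210), about level with the pad. I estimate the tip height and feel on.

```bash
python3 - <<'E'
from h import *
s=load('s6.png')
for z in(-.005,0,.005,.01,.015): print(z,proj(s,[.409,.340,z]).round(1),proj(s,[.4955,.3325,z]).round(1))
E
for r in 1; do python3 -m pendant '[[[0,0,1],0],[[0,0,0],0]]'; python3 -m pendant '[[[0,0,1],0],[[0,0,0],0]]'; done | grep -E "posi|force"
```

```text
-0.005 [255.2 217.9] [282.3 211.5]
0 [255.  216.5] [282.2 210.1]
0.005 [254.9 215. ] [282.2 208.7]
0.01 [254.8 213.6] [282.1 207.2]
0.015 [254.6 212.1] [282.  205.8]
position: [0.4524, 0.3362, -0.0117]
ft_force: [0.3, 0.2, 0.1]
position: [0.4525, 0.3362, -0.0118]
ft_force: [-1.1, -1.3, 5.5]
```

Run:
```python
from h import *
c=load('w1.png')
q=np.array([ray(c,u,v,.004)[:2] for u,v in((319,121),(378,157),(343,214),(284,182))],np.float32); print(q.round(3))
a=np.radians(-5); X=np.array([np.cos(a),np.sin(a)]); Y=np.array([-X[1],X[0]])
for sx in(-1,1):
    print(sx,[round(1000*cv2.pointPolygonTest(q,tuple(map(float,np.array([.4524,.3362])+sx*r*X+t*Y)),True),1) for r in(.0435,.05,.058) for t in(-.0095,0,.0095)])
```

```text
[[0.448 0.401]
 [0.522 0.357]
 [0.48  0.282]
 [0.403 0.325]]
-1 [1.3, -2.8, -6.9, -4.5, -8.6, -12.7, -11.7, -15.9, -20.0]
1 [7.1, 11.0, 14.9, 1.2, 5.1, 9.0, -6.1, -2.2, 1.7]
```

The right pad lies well over the cork, so contact at TCP −0.012 means the tips are 16 mm *behind* the reported TCP. I raise 6 mm (tips at z≈0.0095, on the upright sides) and grip.

```bash
python3 -m pendant '[[[0,0,-6],0],[[0,0,0],0]]'; python3 -m pendant '[[[0,0,0],0],[[0,0,0],0],[[0,0,0],0],[[0,0,0],0],[[0,0,0],0],[[0,0,0],0]]' 36 20; python3 -m pendant '[[[0,0,0],0],[[0,0,0],0],[[0,0,0],0],[[0,0,-20],0],[[0,0,-40],0],[[0,0,-40],0],[[0,0,0],0],[[0,0,0],0]]'
python3 - <<'E'
from h import *
c=snap('wrist','w7.png')
cv2.imwrite('pics/w7c.png',c['pixels'][130:300,180:460])
E
```

```text
time: 10.35
position: [0.4528, 0.3364, -0.0062]
tool_rot: [0.999, -0.043, 0.0, -0.0]
ft_force: [0.1, 0.3, -0.4]
grip_width: 0.0867
time: 11.1
position: [0.4522, 0.3361, -0.0067]
tool_rot: [0.999, -0.043, -0.0, 0.0]
ft_force: [-0.5, 0.1, -0.2]
grip_width: 0.0411
time: 12.1
position: [0.4518, 0.3358, 0.0927]
tool_rot: [0.999, -0.043, -0.001, 0.0]
ft_force: [-0.2, 0.5, -1.8]
grip_width: 0.0406
```

Held (width steady at 40.6 mm, about 1 N weight). Before carrying I check the lamp arm's clearance over the press.

Run:
```python
from h import *
t=load('top0.png'); s=load('side0.png')
def tri(a,b):
    A=[];B=[]
    for c,(u,v) in((t,a),(s,b)):
        P=c['mtx']@np.c_[c['R'],c['t']]
        for r,k in((0,u),(1,v)): A.append(P[r,:3]-k*P[2,:3]); B.append(k*P[2,3]-P[r,3])
    x,res,_,_=np.linalg.lstsq(np.array(A),np.array(B),rcond=None); return x.round(3)
print('elbow',tri((367,68),(427,85)),'lower',tri((465,161),(466,265)),'base',tri((208,115),(335,146)))
print('handle mid',tri((404,210),(374,240)) )
```

```text
elbow [0.731 0.032 0.397] lower [ 0.604 -0.246  0.122] base [0.72  0.397 0.145]
handle mid [ 0.486 -0.094  0.131]
```

```bash
python3 -m pendant '[[[0,20,-30],0],[[23,46,-10],0],[[23,46,-10],0],[[23,46,-7],0],[[23,46,0],0],[[23,46,0],0],[[22,25,0],0],[[0,0,0],0]]'; python3 -m pendant '[[[0,0,0],0],[[0,0,0],0]]'
python3 - <<'E'
from h import *
c=snap('wrist','w8.png'); o=robot.get_obs(); print(o['position'],'nest pred',proj(c,[.569,.079,.038]),'knob',proj(c,[.582,.163,.059]))
cv2.imwrite('pics/w8c.png',cv2.resize(c['pixels'][60:300,180:460],None,fx=2.4,fy=2.4,interpolation=cv2.INTER_CUBIC))
E
```

```text
time: 13.15
position: [0.566, 0.048, 0.1486]
tool_rot: [0.999, -0.045, -0.001, 0.0]
ft_force: [-0.4, 0.8, -2.3]
grip_width: 0.0409
time: 13.4
position: [0.5637, 0.0515, 0.1496]
tool_rot: [0.999, -0.043, -0.001, -0.0]
ft_force: [0.0, 1.3, -1.4]
grip_width: 0.0411
[0.56397823 0.05152021 0.14987393] nest pred [320.8229006  165.61102531] knob [328.27474065  65.27462228]
```

View pics/w8c.png

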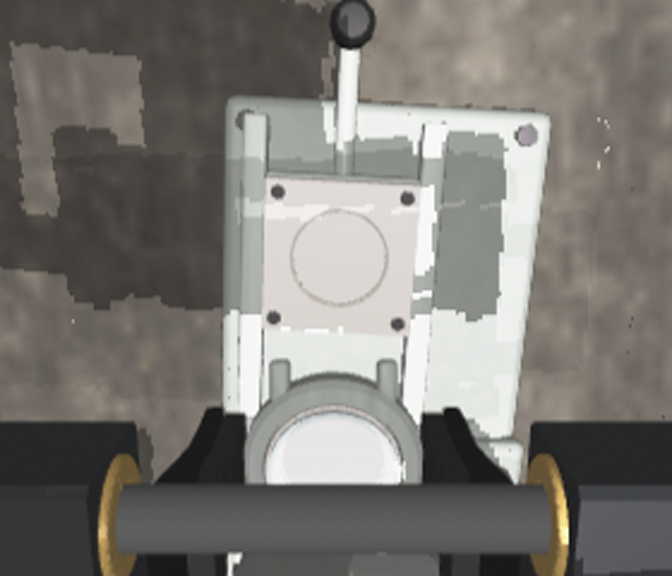

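The ring of the recess is at (320.8,167.1), the knob head at (326.7,69.2), and the case in hand is centred about (318.8,252.1). I compute the shift to align them.

Run:
```python
from h import *
from scipy.spatial.transform import Rotation as Ro
c=load('w8.png'); o=robot.get_obs(); R=Ro.from_quat(o['tool_rot']); p=o['position']
N=ray(c,320.8,167.1,.038); K=ray(c,326.7,69.2,.059); print('nest',N,'knob',K,K-N,np.linalg.norm((K-N)[:2]),'yaw',-np.arctan2(*(K-N)[:2]))
corn=np.array([ray(c,180+x/2.4,60+y/2.4,.038)[:2] for x,y in((278,191),(407,198),(397,323),(273,317))]);print('screws mid',corn.mean(0), np.linalg.norm(corn-np.roll(corn,1,0),axis=1))
C=ray(c,318.8,252.1,p[2]+.0228); print('case',C,'in tool',R.inv().apply(C-p)*1000)
for ref in (C,p): print('shift tool mm',R.inv().apply(np.r_[N[:2]-ref[:2],0])*1000)
```

```text
nest [0.5688594 0.0775886 0.038    ] knob [0.58050349 0.16017925 0.059     ] [0.0116441  0.08259065 0.021     ] 0.08340743782066433 yaw -0.14006250109489154
screws mid [0.56912103 0.07691099] [0.05008862 0.0498083  0.04988741 0.050092  ]
case [0.56506425 0.05325867 0.17267393] in tool [  0.89548169  -1.82774433 -22.80129715]
shift tool mm [ 1.71239829e+00 -2.45645359e+01  5.61274583e-04]
shift tool mm [ 2.64664054e+00 -2.63890572e+01 -7.69051602e-04]
```

```bash
python3 -m pendant '[[[1.8,-25.3,0],0],[[0,0,40],0],[[0,0,40],0],[[0,0,25],0],[[0,0,5],0],[[0,0,0],0],[[0,0,0],0]]'; for r in 1; do python3 -m pendant '[[[0,0,6],0],[[0,0,0],0],[[0,0,0],0]]'; python3 -m pendant '[[[0,0,3],0],[[0,0,0],0],[[0,0,0],0]]'; done
```

```text
time: 14.32
position: [0.5701, 0.0756, 0.0417]
tool_rot: [0.999, -0.043, 0.001, 0.0]
ft_force: [0.6, 0.3, -1.6]
grip_width: 0.0408
time: 14.7
position: [0.5691, 0.0754, 0.0345]
tool_rot: [0.999, -0.043, 0.0, 0.0]
ft_force: [0.4, 0.3, -0.9]
grip_width: 0.0416
time: 15.08
position: [0.569, 0.0754, 0.0313]
tool_rot: [0.999, -0.043, -0.0, -0.0]
ft_force: [-1.0, -0.3, -0.5]
grip_width: 0.041
```

```bash
for r in 1; do python3 -m pendant '[[[0,0,3],0],[[0,0,0],0],[[0,0,0],0]]'; python3 -m pendant '[[[0,0,1.5],0],[[0,0,0],0],[[0,0,0],0]]';python3 -m pendant '[[[0,0,1.5],0],[[0,0,0],0],[[0,0,0],0]]'; done|grep -E "posi|force"
```

```text
position: [0.5691, 0.0754, 0.0283]
ft_force: [0.8, 0.1, -1.8]
position: [0.5691, 0.0754, 0.0269]
ft_force: [0.8, 0.7, -0.7]
position: [0.5689, 0.0755, 0.0253]
ft_force: [-1.0, 1.1, -2.4]
```

```bash
for r in 1; do python3 -m pendant '[[[0,0,1],0],[[0,0,0],0],[[0,0,0],0]]'; python3 -m pendant '[[[0,0,0.8],0],[[0,0,0],0],[[0,0,0],0]]'; done|grep -E "posi|force"; python3 -c "
from h import *
s=[robot.get_obs()['ft_force'] for _ in range(5)];print(np.mean(s,0))"
```

```text
position: [0.5688, 0.0756, 0.0243]
ft_force: [0.9, 1.6, -1.7]
position: [0.5689, 0.0756, 0.0242]
ft_force: [-2.2, 2.6, 5.0]
[-2.2207976   2.56187576  5.0277067 ]
```

Contact came exactly at the computed floor height (0.0242), so the case is in the recess. I release, lift and look numerically.

```bash
python3 -m pendant '[[[0,0,-0.8],0],[[0,0,0],0],[[0,0,0],0],[[0,0,0],0],[[0,0,0],0]]' 70;  python3 -m pendant '[[[0,0,-20],0],[[0,0,-30],0],[[0,0,-35],0],[[0,26,-40],0],[[0,0,0],0],[[0,0,0],0]]'
python3 - <<'E'
from h import *
c=snap('wrist','w9.png'); o=robot.get_obs(); print(o['position'],'nest',proj(c,[.5689,.0776,.047]))
im=c['pixels']; cv2.imwrite('pics/w9c.png',cv2.resize(im[60:240,230:410],None,fx=3,fy=3,interpolation=cv2.INTER_CUBIC))
K=cv2.cvtColor(im,cv2.COLOR_BGR2GRAY)
h=cv2.HoughCircles(cv2.medianBlur(K,3)[100:230,260:380],cv2.HOUGH_GRADIENT,1,10,param1=80,param2=14,minRadius=12,maxRadius=40)
if h is not None: print([ (round(a[0]+260,1),round(a[1]+100,1),round(a[2],1)) for a in h[0][:6]])
E
```

```text
time: 17.58
position: [0.5691, 0.0753, 0.0243]
tool_rot: [0.999, -0.043, 0.0, 0.0]
ft_force: [0.4, 0.5, 0.8]
grip_width: 0.0692
time: 18.32
position: [0.5661, 0.0497, 0.1489]
tool_rot: [0.999, -0.044, -0.001, -0.0]
ft_force: [-0.1, -0.7, -0.3]
grip_width: 0.0701
[0.56569762 0.04995305 0.14823783] nest [317.87226944 167.05509778]
[(np.float32(309.5), np.float32(164.5), np.float32(31.6)), (np.float32(317.5), np.float32(176.5), np.float32(31.6)), (np.float32(329.5), np.float32(165.5), np.float32(31.6)), (np.float32(317.5), np.float32(157.5), np.float32(32.7)), (np.float32(294.5), np.float32(130.5), np.float32(29.4)), (np.float32(331.5), np.float32(155.5), np.float32(33.8))]
```

View pics/w9c.png

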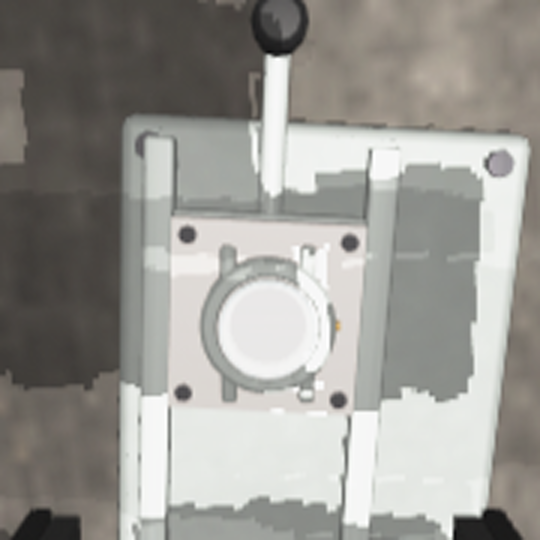

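The case sits centred in the nest ((319,168) against (318,167) predicted), glass up, lugs on the block. That is picture 12; from here I go by numbers. Next: closed fingers behind the knob.

```bash
python3 - <<'E'
from h import *
c=load('w9.png')
q=np.array([ray(c,230+x/3,60+y/3,.038)[:2] for x,y in((188,234),(350,242),(338,400),(183,392))])
a=(q[0]-q[3]+q[1]-q[2]);b=q[1]-q[0]+q[2]-q[3]; print('yaw',-np.arctan2(*a),np.arctan2(b[1],b[0]),'mid',q.mean(0),'knob',ray(c,230+279/3,60+25/3,.059))
E
python3 -m pendant '[[[2.2,-47.4,0],0],[[2.2,-47.4,0],0],[[2.2,-47.4,0],2.7],[[0,0,0],0],[[0,0,0],0],[[0,0,0],0],[[0,0,0],0]]' 0 20
```

```text
yaw -0.14146390598378078 -0.138587495511392 mid [0.56915806 0.07683082] knob [0.58031227 0.15910767 0.059     ]
time: 19.25
position: [0.5856, 0.1895, 0.1492]
tool_rot: [0.998, -0.068, -0.0, 0.0]
ft_force: [-0.3, -0.1, -0.2]
grip_width: 0.0084
```

```bash
python3 -m pendant '[[[0,0,40],0],[[0,0,40],0],[[0,0,30],0],[[0,0,15],0],[[0,0,0],0],[[0,6,0],0],[[0,6,0],0],[[0,0,0],0]]'; python3 -m pendant '[[[0,8,0],0],[[0,8,0],0],[[0,8,0],0],[[0,8,0],0],[[0,8,0],0],[[0,8,0],0],[[0,0,0],0]]'
python3 - <<'E'
from h import *
snap('wrist','w10.png');t=snap('top','t10.png')
E
```

```text
time: 20.25
position: [0.5847, 0.1782, 0.0254]
tool_rot: [0.998, -0.067, 0.001, -0.0]
ft_force: [-0.2, -0.1, -0.4]
grip_width: 0.0004
time: 21.12
position: [0.577, 0.1299, 0.024]
tool_rot: [0.998, -0.067, -0.001, 0.001]
ft_force: [-0.3, 0.2, -0.4]
grip_width: 0.0002
```

```bash
python3 -m pendant '[[[0,8,0],0],[[0,8,0],0],[[0,8,0],0]]';python3 - <<'E'
from h import *
s=snap('side','s11.png'); a=load('s6.png'); z=load('side0.png')
# white/pale nest: predicted pixel positions for nest top at original & current place
o=robot.get_obs()['position']; yv=np.array([.139,.990])
for d in(0,.06,.07): 
    n=np.array([.5690,.0772])-d*yv; u=proj(s,[*n,.05]); print(d,u.round(1),z['pixels'][int(u[1]),int(u[0])],s['pixels'][int(u[1]),int(u[0])])
df=np.abs(s['pixels'].astype(int)-z['pixels']).max(2)>30
ys,xs=np.nonzero(df[180:300,330:440]); print(xs.min()+330,xs.max()+330,ys.min()+180,ys.max()+180,len(xs))
E
```

```text
time: 21.6
position: [0.574, 0.107, 0.0242]
tool_rot: [0.998, -0.067, -0.0, -0.0]
ft_force: [-0.3, 2.4, -1.7]
grip_width: 0.0005
0 [351.4 226.3] [255 255 255] [67 67 64]
0.06 [362.9 237.9] [161 160 163] [128 130 127]
0.07 [365. 240.] [155 156 153] [218 216 214]
330 385 180 256 1819
```

The 2.4 N drag while moving shows the shuttle is travelling (about 70 mm so far).

```bash
for r in 1; do python3 -m pendant '[[[0,7,0],0],[[0,7,0],0],[[0,7,0],0],[[0,4,0],0]]'; python3 -m pendant '[[[0,3,0],0],[[0,3,0],0]]'; python3 -m pendant '[[[0,3,0],0],[[0,3,0],0]]'; done|grep -E "posi|force"
```

```text
position: [0.5707, 0.0821, 0.0243]
ft_force: [-0.9, 2.9, -0.7]
position: [0.5699, 0.0765, 0.0242]
ft_force: [-1.0, 2.2, -0.6]
position: [0.5691, 0.0706, 0.0242]
ft_force: [-2.8, 2.2, -1.5]
```

```bash
for r in 1; do python3 -m pendant '[[[0,2,0],0],[[0,1,0],0]]'; python3 -m pendant '[[[0,2,0],0],[[0,1,0],0]]';  done|grep -E "posi|force"
```

```text
position: [0.5692, 0.0676, 0.0244]
ft_force: [-1.4, 2.4, -0.6]
position: [0.5688, 0.0646, 0.0244]
ft_force: [-1.6, 1.9, -0.6]
```

```bash
for r in 1; do python3 -m pendant '[[[0,2,0],0],[[0,1,0],0]]';  done|grep -E "posi|force"
```

```text
position: [0.5688, 0.064, 0.0245]
ft_force: [-0.1, 12.0, -0.5]
```

The stop is reached (12 N after a steady 2 N). Next, the handle's place and the microscope's outline against the gripper body.

```bash
python3 -m pendant '[[[0,-6,0],0],[[0,-10,-20],0],[[0,0,-60],0],[[0,0,-60],0],[[0,0,-50],0],[[0,0,0],0],[[0,0,0],0]]'
python3 - <<'E'
from h import *
t=load('top0.png'); s=load('side0.png')
print('handle top', ray(t,401.9,210.3,.2005),'ends',ray(t,386.1,208,.2005),ray(t,417.6,211.4,.2005))
for n,p in dict(eyeL=(388,270),eyeTop=(400,262),arm1=(440,262),arm2=(480,245),arm2b=(480,258),post=(525,232),post_l=(510,225)).items(): print(n,[ray(t,*p,z)[:2].round(3).tolist() for z in(.12,.18,.24,.3)])
w=snap('wrist','w12.png'); o=robot.get_obs(); print(o['position'],o['q'])
E
```

```text
time: 24.28
position: [0.5705, 0.0771, 0.2143]
tool_rot: [0.998, -0.067, 0.0, 0.0]
ft_force: [-0.7, -0.8, -0.8]
grip_width: 0.0006
handle top [ 0.47373214 -0.07085     0.2005    ] ends [ 0.47877357 -0.03432601  0.2005    ] [ 0.47147765 -0.10715801  0.2005    ]
eyeL [[0.333, -0.051], [0.336, -0.041], [0.339, -0.03], [0.342, -0.02]]
eyeTop [[0.352, -0.081], [0.355, -0.069], [0.357, -0.057], [0.359, -0.045]]
arm1 [[0.353, -0.18], [0.355, -0.162], [0.357, -0.145], [0.359, -0.127]]
arm2 [[0.396, -0.28], [0.395, -0.257], [0.395, -0.234], [0.395, -0.21]]
arm2b [[0.364, -0.279], [0.365, -0.256], [0.367, -0.233], [0.368, -0.209]]
post [[0.429, -0.394], [0.427, -0.364], [0.424, -0.334], [0.422, -0.304]]
post_l [[0.446, -0.357], [0.443, -0.329], [0.44, -0.302], [0.437, -0.274]]
[0.56984367 0.07718347 0.21328115] [-5.92231427e-02  4.52738540e-01  1.55135799e+00 -7.65456454e-04
  1.13913322e+00  7.50749316e-02]
```

Handle (up) is at about (0.476,−0.068), z 0.20, which puts the hinge at press x≈24 mm, consistent with the head. The microscope's front edge is x≈0.357, so I turn the gripper's long side along press y and go above the handle.

```bash
python3 -m pendant '[[[0,0,-45],0],[[-24.5,52,0],0],[[-24.5,52,0],0],[[-24.5,52,0],0],[[0,0,0],10],[[0,0,0],10],[[0,0,0],10],[[0,0,0],10]]'; python3 -m pendant '[[[0,0,0],10],[[0,0,0],10],[[0,0,0],10],[[0,0,0],10],[[0,0,0],10],[[0,0,0],0],[[0,0,0],0]]'
python3 - <<'E'
from h import *
snap('wrist','w13.png'); w=load('w13.png')
for z in(.2,.21): print(proj(w,[.476,-.068,z]),proj(w,[.4905,.0,.154]))
s=snap('side','s13.png')
E
```

```text
time: 25.32
position: [0.4758, -0.0672, 0.2574]
tool_rot: [0.913, -0.407, -0.002, 0.0]
ft_force: [1.0, -0.4, 0.7]
grip_width: 0.0007
time: 26.2
position: [0.4764, -0.0671, 0.2584]
tool_rot: [-0.659, 0.752, 0.001, -0.001]
ft_force: [0.8, -0.8, 0.5]
grip_width: 0.0004
[321.63189401 210.04153074] [247.54902492 189.84939876]
[321.75540716 213.94090536] [247.54902492 189.84939876]
```

```bash
for r in 1; do python3 -m pendant '[[[0,0,30],0],[[0,0,22],0],[[0,0,4],0],[[0,0,0],0],[[0,0,0],0]]'; python3 -m pendant '[[[0,0,3],0],[[0,0,0],0],[[0,0,0],0]]';python3 -m pendant '[[[0,0,3],0],[[0,0,0],0],[[0,0,0],0]]';python3 -m pendant '[[[0,0,3],0],[[0,0,0],0],[[0,0,0],0]]'; done|grep -E "posi|force"
```

```text
position: [0.4776, -0.0675, 0.2042]
ft_force: [0.4, 0.2, -0.2]
position: [0.4769, -0.0672, 0.2005]
ft_force: [-0.3, -1.3, 0.6]
position: [0.4768, -0.0671, 0.1973]
ft_force: [-0.4, -0.4, 0.4]
position: [0.477, -0.0672, 0.1945]
ft_force: [0.6, -0.1, 2.6]
```

Contact is right at the predicted height. I follow the handle's arc down (tool +y is towards the robot).

```bash
for r in 1; do python3 -m pendant '[[[0,3.8,5],0],[[0,3.8,5],0],[[0,0,0],0]]'; python3 -m pendant '[[[0,3.2,5.3],0],[[0,3.3,5.4],0],[[0,0,0],0]]';python3 -m pendant '[[[0,2.7,5.6],0],[[0,2.7,5.6],0],[[0,0,0],0]]'; done|grep -E "posi|force"
```

```text
position: [0.4683, -0.0659, 0.1838]
ft_force: [-1.8, -0.8, 2.4]
position: [0.4622, -0.0651, 0.1731]
ft_force: [-2.6, 0.7, 2.8]
position: [0.4572, -0.0645, 0.1619]
ft_force: [-1.3, 0.2, 2.0]
```

```bash
for r in 1; do python3 -m pendant '[[[0,2.2,5.9],0],[[0,2.2,5.9],0],[[0,0,0],0]]'; python3 -m pendant '[[[0,1.6,6],0],[[0,1.6,6],0],[[0,0,0],0]]';python3 -m pendant '[[[0,1,6.1],0],[[0,1,6.2],0],[[0,0,0],0]]'; done|grep -E "posi|force"
```

```text
position: [0.453, -0.064, 0.1502]
ft_force: [-0.7, -0.4, 2.7]
position: [0.4496, -0.0635, 0.1382]
ft_force: [-2.3, -1.3, 5.1]
position: [0.4474, -0.0632, 0.1261]
ft_force: [-3.4, -1.1, 5.0]
```

```bash
for r in 1; do python3 -m pendant '[[[0,0.4,6],0],[[0,0.2,6],0],[[0,0,0],0]]'; python3 -m pendant '[[[0,0,0],0],[[0,0,0],0],[[0,0,0],0],[[0,0,0],0]]'; done|grep -E "posi|force"
python3 - <<'E'
from h import *
from scipy.ndimage import label
t=snap('top','t14.png'); s=snap('side','s14.png'); z=load('side0.png'); w=snap('wrist','w14.png')
o=np.array([.559,.007]);X=np.array([.990,-.1395]);Y=np.array([.1395,.990])
def P(x,y,zz): return [*(o+x*X+y*Y),zz]
for a in(-.2,-.1,0,.1,.2,.7): print('handle end px',a,proj(s,P(.0235-.125*np.cos(a),-.123,.12+.125*np.sin(a))).round(1))
for n,c in dict(side0=z,side=s,wrist=w,top=t).items():
    im=c['pixels'].astype(int); u0,v0,u1,v1=(330,180,440,300) if n!='wrist' and n!='top' else ((0,0,640,400) if n=='wrist' else (370,150,430,220))
    r=im[v0:v1,u0:u1]
    for nm,m in dict(red=(r[...,2]>120)&(r[...,2]>1.8*r[...,1])&(r[...,2]>1.8*r[...,0]),green=(r[...,1]>90)&(r[...,1]>1.3*r[...,2])&(r[...,1]>1.2*r[...,0])).items():
        v,u=np.nonzero(m)
        if len(v): print(n,nm,len(v),u.min()+u0,u.max()+u0,v.min()+v0,v.max()+v0,(u.mean()+u0).round(1),(v.mean()+v0).round(1))
E
```

```text
position: [0.4465, -0.063, 0.1142]
ft_force: [-4.5, -0.3, 5.8]
position: [0.4466, -0.063, 0.1146]
ft_force: [-3.5, -0.8, 4.9]
handle end px -0.2 [354.3 263.4]
handle end px -0.1 [353.7 258.6]
handle end px 0 [353.7 253.6]
handle end px 0.1 [354.3 248.3]
handle end px 0.2 [355.4 242.8]
handle end px 0.7 [369.  215.2]
side0 red 60 356 366 197 206 361.8 201.0
side0 green 18 368 372 234 237 370.0 235.3
side red 2 371 372 235 235 371.5 235.0
side green 5 368 371 234 235 369.2 234.2
wrist red 230 303 315 112 135 309.3 125.5
```

The red pointer in the side view (371.5,235) lies on the green band (368–372, 234–237), and the handle takes about 6 N. I hold one more second, then hand in.

```bash
python3 -m pendant '[[[0,0,0],0],[[0,0,0],0],[[0,0,0],0],[[0,0,0],0],[[0,0,0],0],[[0,0,0],0],[[0,0,0],0],[[0,0,0],0]]' && python3 -c "
from rig import order
print(order.hand_in())"
```

```text
time: 32.33
position: [0.4466, -0.063, 0.1146]
tool_rot: [-0.658, 0.753, 0.001, -0.001]
ft_force: [-4.3, -1.4, 6.0]
grip_width: 0.0006
the job is handed in; nothing more can be done
None
```

I set the case in the nest, pushed the shuttle in to its stop, pressed the lever to about level and handed in at 32 s with the fingers still holding it down. The hand-in gives no verdict.

**Last checks**
- **Case:** it met the recess floor at the computed height. After release it was about 1 mm off the nest's centre in the wrist picture, with the glass up.
- **Shuttle:** the push force went from a steady 2 N or so to 12 N after about 115 mm of travel, so it is against the stop.
- **Lever:** by its height it stands at about 0.70 rad. The red pointer lies on the green band in the side view, but only two red pixels were visible there.
- **Handle:** it takes 5–6 N straight up (about 7 N in all), which matches the load expected with the case under the die.

**What failed or disagreed**
- **Fingertips:** they were found about 16 mm behind the reported TCP, not 22 mm ahead as stated. The first grip closed above the case without moving it. I found the true tip height by touching the cork pad and used it from then on.
- **Cameras:** the top and wrist cameras disagreed by about 4 mm on the case's position. I used the wrist view for the case and nest.
- **Not seen directly:** I never saw the glass go home. I infer it from the lever angle and the handle force.
- **Not re-checked:** the tin, the eyeglass and the screwdriver were not looked at again at the end. The tool was not sent near the tin or the screwdriver. I never located the eyeglass in the pictures.

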